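# Clear the specimen photo bench

## Robot

A 6-joint arm with a two-finger parallel gripper is mounted at the origin on the work surface. World frame = base frame: x ahead of the robot, y to its left, z up, the work surface at z = 0. Lengths are in m, angles in degrees, forces in N, time in s.
With the tool pointing down it reaches from about 0.4 to 0.825 m from the base axis. Payload 7 kg.
Tool frame: the origin (TCP) lies on the centre line of the jaws, within the pads' length; the fingertips stand 19 mm ahead of it and the grasp point (between the pads) is the TCP (r.tip_extent is the distance from the TCP to the fingertips, in m); z points along the fingers, y is the line along which they close (so a half turn about z gives the same grasp; the last joint's range is limited). The gripper opens to 88 mm and grips with 3 to 60 N. Pads are 19 mm wide; open, the fingers measure 130 mm over their backs; the gripper's body (78 mm by 193 mm) begins 47 mm behind the grasp point.
Start: joints at [88.241, 20.546, 0.682, 0, -70.136, -16.507], TCP at [0.212, 0.641, 0.246] pointing down, gripper open.
Joint ranges: [-176.03, 176.03], [-82.01, 121.73], [-58.28, 71.71], [-173.87, 95.51], [-174.79, -0.11], [-173.66, 173.66]. Speed limits (degrees/s): [136.94, 136.94, 172.46, 180, 180, 180].

## Interface

Orientations are given as [roll, pitch, yaw] about the fixed x, y, z axes, in that order (R = Rz(yaw) Ry(pitch) Rx(roll)).
In Python, from plant import r gives the robot as it stands. The module is installed in compiled form; this text tells all that it offers.
- The arm moves only by the tool jog_arm, never from a script. Its argument "deltas" is a list that holds one entry, the list of rows, each a list of 5 numbers: the opening, from -1 (shut) to 1 (fully open), then the shift along the world's x, y, z in cm, then the turn about the world's z in rad. In form: [[[claw, dx, dy, dz, turn], ...]]. A call has 1 to 8 rows; each row shifts and turns the commanded pose from where the row before left it; what a row does not reach is not made up. A row lasts 1/8 s, in which the tool goes at most 62.5 mm and 10.7 degrees, less where a joint would pass 70% of its speed; a pose out of reach is approached as far as the arm can. A call with a gripper value outside its range is refused whole. The fingers move at their own pace and stop on an object; "force" is the grip in N (left out, the last holds). Time passes only in rows, so rows that do not move let the fingers close. It gives the time, the measured TCP pose, the force, the opening and the grip force at its end, in the units of the state.
- r.get_state(): the state, without advancing time (a new reading comes with each control period).
- r.capture(name): name is "scene" or "top"; returns the picture (400x640x3 uint8, blue, green, red); there is no depth.
- r.camera_info(name): a dict with "fx", "fy", "cx", "cy" (pixels), "k1" (the pictures are not rectified: a ray, as slopes to the right and down, at radius r is drawn at 1 + k1 r^2 times it, then the intrinsics apply), "view" (4x4, takes a point from world to camera coordinates). Camera axes: x right, y up, looking along -z (the intrinsics and any distortion apply to the point x, -y, -z); pixel columns grow to the right and rows downward; lengths in m; the calibration is good to about 2 mm. A picture is of the moment at which its call begins. camera_info takes no time and is no camera call.
- r.close_job(): hands the job in; it is judged then, once.
The state is a dict: "time_s": time; "joints": joint angles; "qd": joint speeds; "joint_torque": joint torques, N m; "tcp_pos": TCP position; "eef_rot": TCP orientation; "contact_force": force on the tool from outside, world axes, zero at the start; "moment": the same for the moment, N m; "gripper_width": finger opening in m; "gripper_force": force on a finger pad.
Only numpy, scipy, OpenCV 4.12 (cv2) and the standard library are available. Lean on these libraries where they do the work, as an engineer would, in place of code of your own. Each camera call takes 0.05 s, during which the arm holds its last target. There are 200 camera calls.

## Task

The photo session is over: put the three glass specimen jars and the fence stop back on their storage pads, each in the middle of the black outline that has the shape and size of its base. Keep the jars upright and set them down without dropping them. The stop must be slid along its T-slot rail to the open end, lifted out and stood upright on its foot on the narrow rectangle; turn the stop and the square jar so that they line up with their outlines.

Things in the scene. Friction and masses are not known exactly. Their poses are not given: they have to be found in the camera images.
- wide_jar: Wide round glass jar with black lid and a white coral inside: 64 mm diameter, 84 mm tall. Rigid, closed, 0.2 to 0.35 kg. Origin: centre of the underside, z up. Grip it from above by the straight upper part (the black lid is the top 22 mm and as wide as the jar). Stands on the table
- slim_jar: Slim round glass jar with black lid and a small bone inside: 40 mm diameter, 104 mm tall. Rigid, closed, 0.1 to 0.2 kg. Origin: centre of the underside, z up. Grip it from above by the straight upper part (the black lid is the top 22 mm and as wide as the jar). Stands on the table
- square_jar: Square glass jar with black lid and a reddish shell inside: 50 x 50 mm, 92 mm tall. Rigid, closed, 0.16 to 0.3 kg. Origin: centre of the underside, z up. Grip it from above by the straight upper part (the black lid is the top 22 mm and as wide as the jar). Stands on the table; x and y run along its sides
- stop: Dark steel fence stop, 0.12-0.21 kg, 63 mm tall, 50 mm long (y). T foot 24 mm wide (x), 6 mm high; stem 10 mm wide up to 19 mm; grip block 26 mm wide (x), 19 to 63 mm up. Origin: centre of the foot's underside. It starts with its foot caught in the rail's slot, its y along the rail's y; it slides freely with 2 mm play sideways, 3 mm upward. It stands by itself on its foot
- rail: Fixed aluminium T-slot rail, 220 mm long (y), 60 wide (x). Origin: centre of underside. Slot floor 10 mm up, channel 28 wide with walls 19 mm high. From y=-110 to +35 mm lips (19 to 27 mm up, gap 14) hold the foot down; from +35 to +110 they are cut away: the open end, where the stop lifts straight out with its centre at y=+72 mm (62 to 85). A black plate closes the -y end
- wide_pad: White square board, 84 x 84 mm, 6 mm thick, fixed flat on the table, with a round spot of 70 mm diameter (the largest circle) inlaid flush in its middle as a black outline. Origin: centre of its underside; its top is 6 mm above the origin. x and y run along the board's edges. Place of the wide jar
- slim_pad: White square board, 84 x 84 mm, 6 mm thick, fixed flat on the table, with a round spot of 46 mm diameter (the small circle) inlaid flush in its middle as a black outline. Origin: centre of its underside; its top is 6 mm above the origin. x and y run along the board's edges. Place of the slim jar
- square_pad: White square board, 84 x 84 mm, 6 mm thick, fixed flat on the table, with a square of 56 x 56 mm inlaid flush in its middle as a black outline. Origin: centre of its underside; its top is 6 mm above the origin. x and y run along the board's edges. Place of the square jar
- stop_pad: White square board, 84 x 84 mm, 6 mm thick, fixed flat on the table, with a narrow rectangle, 32 mm along x and 56 mm along y inlaid flush in its middle as a black outline. Origin: centre of its underside; its top is 6 mm above the origin. x and y run along the board's edges. Place of the stop, which stands here on its foot with its length (y) along the rectangle's length

How it is judged (in metres and radians):
At the end, for the whole second after the job is handed in: Each jar and the stop rests upright (0.1 rad) on its own pad: centre within 12 mm of the pad's centre, underside 2 to 10 mm above the pad's origin. The square jar's sides are within 0.25 rad of its square's (any quarter turn), the stop's length within 0.25 rad of its rectangle's (horizontal distance between wide_jar and wide_pad below 0.012 m and z of wide_jar in the frame of wide_pad between 0.002 and 0.01 m and angle between each of wide_jar, slim_jar, square_jar, stop's own z axis and vertical below 0.1 rad and linear speed of each of wide_jar, slim_jar, square_jar, stop below 0.02 m/s and angular speed of each of wide_jar, slim_jar, square_jar, stop below 0.2 rad/s and horizontal distance between slim_jar and slim_pad below 0.012 m and z of slim_jar in the frame of slim_pad between 0.002 and 0.01 m and horizontal distance between square_jar and square_pad below 0.012 m and z of square_jar in the frame of square_pad between 0.002 and 0.01 m and horizontal distance between stop and stop_pad below 0.012 m and z of stop in the frame of stop_pad between 0.002 and 0.01 m and (angle between the x axis of square_jar and the x axis of square_pad, either way round below 0.25 rad or angle between the x axis of square_jar and the y axis of square_pad, either way round below 0.25 rad) and angle between the y axis of stop and the y axis of stop_pad, either way round below 0.25 rad); the robot touches nothing.
It fails at once if a jar is tipped over (more than 40 degrees) (angle between any of wide_jar, slim_jar, square_jar's own z axis and vertical above 0.7 rad).
It fails at once if a jar is let fall (free of the fingers and faster than 0.6 m/s, a drop of about 18 mm) ((linear speed of wide_jar above 0.6 m/s and contact force between the fingers and wide_jar below 0.1 N) or (linear speed of slim_jar above 0.6 m/s and contact force between the fingers and slim_jar below 0.1 N) or (linear speed of square_jar above 0.6 m/s and contact force between the fingers and square_jar below 0.1 N)).
It also fails if it takes over 128 s, if anything falls off the work surface, if the arm or the gripper's body presses on something with over 40 N, if the wrist force passes 120 N, or if a joint passes its speed limit or range.

## Working session

There is one attempt and no reset: what is moved stays moved. The work goes in short steps, Python scripts to look and compute and a tool call to move; the robot and the scene stay as the last step left them, time stands still between calls to the robot, and variables do not carry over. Pictures are saved under pics/ and viewed, at most 14 in all, crops included, and the job is handed in when it is done.

Besides the shell and the picture viewer there is one more tool, called after ">>>" as name(argument=value, ...), one argument or row to a line, values as JSON. jog_arm: Moves the arm, as the interface text tells. Its arguments: {"type":"object","properties":{"deltas":{"type":"array"},"force":{"type":"number"}},"required":["deltas"]}

```bash
mkdir -p pics
cat > h.py <<'E'
import numpy as np, cv2
from plant import r
def save(n,f):
    im=r.capture(n); cv2.imwrite('pics/'+f,im); return im
def ray(n,uv):
    c=r.camera_info(n); K=np.array([[c['fx'],0,c['cx']],[0,c['fy'],c['cy']],[0,0,1]])
    p=cv2.undistortPoints(np.array([[uv]],float),K,np.array([c['k1'],0,0,0]))[0,0]
    V=np.array(c['view']); R=V[:3,:3]; o=-R.T@V[:3,3]
    return o,R.T@np.array([p[0],-p[1],-1])
def at(n,uv,z):
    o,d=ray(n,uv); return o+d*(z-o[2])/d[2]
def proj(n,P):
    c=r.camera_info(n);V=np.array(c['view']); q=V[:3,:3]@np.array(P)+V[:3,3]
    s=np.array([q[0],-q[1]])/-q[2]; s=s*(1+c['k1']*(s@s)); return np.array([c['fx']*s[0]+c['cx'],c['fy']*s[1]+c['cy']])
def tri(a,b):
    (o1,d1),(o2,d2)=ray(*a),ray(*b)
    s=np.linalg.lstsq(np.c_[d1,-d2],o2-o1,rcond=None)[0]; p,q=o1+s[0]*d1,o2+s[1]*d2
    return (p+q)/2,np.linalg.norm(p-q)
E
python3 - <<'E'
from h import *
for n in('scene','top'):
    save(n,n+'0.png'); c=r.camera_info(n); V=np.array(c['view']); print(n,{k:c[k] for k in c if k!='view'},np.round(-V[:3,:3].T@V[:3,3],3),np.round(V[:3,:3],2).tolist())
print(r.get_state())
E
```

```text
scene {'fx': 396.6178374959842, 'fy': 396.6178374959842, 'cx': 318.05135522699965, 'cy': 198.75316890609454, 'k1': -0.06540141430224476} [ 1.167 -0.093  0.673] [[0.29, 0.96, -0.02], [-0.67, 0.22, 0.71], [0.68, -0.19, 0.71]]
top {'fx': 463.5401326296023, 'fy': 463.5401326296023, 'cx': 315.05111909415353, 'cy': 197.27438530917578, 'k1': 0.021735319662582728} [0.331 0.063 1.071] [[0.12, -0.99, -0.0], [0.97, 0.11, 0.2], [-0.2, -0.03, 0.98]]
{'time_s': 0.1, 'joints': array([ 8.82406675e+01,  2.05871353e+01,  6.38729913e-01, -1.88447240e-02,
       -7.01368144e+01, -1.65074657e+01]), 'qd': array([ 0.11970693, -0.06564368,  0.07468743,  0.0986529 ,  0.0961031 ,
        0.01233999]), 'joint_torque': array([-1.92010862e-05, -5.84162486e+01,  2.93753850e+01,  7.01552868e+00,
        1.02069316e-02, -4.36278708e-05]), 'tcp_pos': array([0.21145526, 0.64058007, 0.24471286]), 'eef_rot': array([ 1.79913258e+02, -7.23073174e-03, -1.82732089e+01]), 'contact_force': array([ 0.39776555,  0.69597343, -0.08131652]), 'moment': array([ 0.05167587, -0.01703038,  0.02569127]), 'gripper_force': 0.0, 'gripper_width': 0.08760640803220333}
```

View pics/scene0.png

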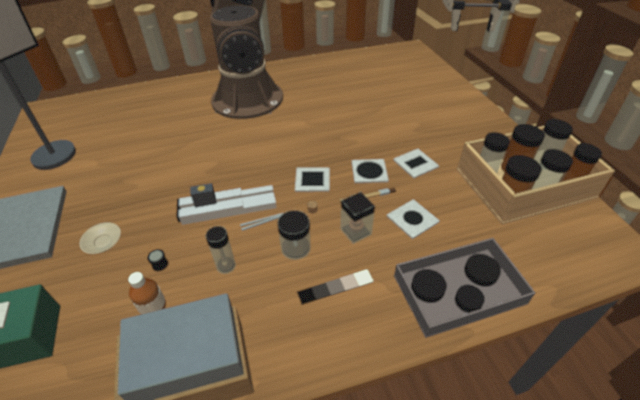

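View pics/top0.png

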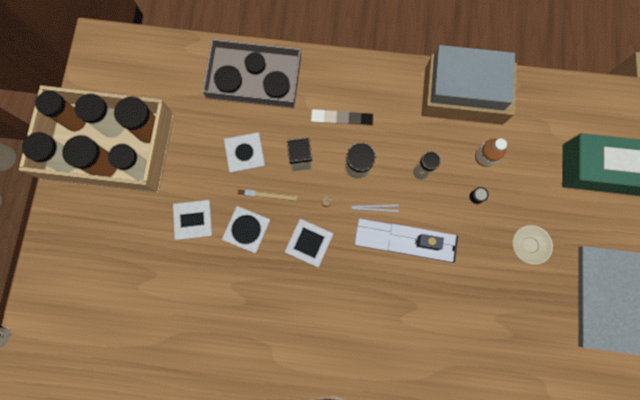

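Scene: pads' black marks at about (313,179) square, (370,170) large circle, (416,162) rectangle and (413,217) small circle. Jars: slim (217,237), wide (294,222), square (357,205); stop at (203,193). Top view: the same marks at (309,243), (246,229), (192,220), (244,152); lids at (430,160), (361,156), (300,150); stop at (431,242), on the -y side of the rail, whose open end points left (+y).

```bash
cat > meas.py <<'E'
from h import *
seeds={'slim':((217,235),(430,160)),'wide':((293,222),(361,156)),'square':((357,204),(300,148)),'stop':((203,193),(431,242)),
'p_sq':((313,179),(309,243)),'p_wide':((370,170),(246,229)),'p_stop':((416,162),(192,220)),'p_slim':((413,217),(244,152))}
def blob(im,uv,th=60,inv=False,w=32):
    x0,y0=uv[0]-w,uv[1]-w; s=4
    c=cv2.resize(im[y0:y0+2*w,x0:x0+2*w],None,fx=s,fy=s,interpolation=cv2.INTER_CUBIC)
    g=c.max(2); m=((g<th) if not inv else (c.min(2)>th)).astype(np.uint8)
    n,l,st,ce=cv2.connectedComponentsWithStats(m)
    k=min(range(1,n),key=lambda k:np.hypot(*(ce[k]-w*s))-0.01*min(st[k,4],2000))
    cn,_=cv2.findContours((l==k).astype(np.uint8),cv2.RETR_EXTERNAL,cv2.CHAIN_APPROX_NONE)
    h=cv2.convexHull(max(cn,key=cv2.contourArea))
    M=cv2.moments(h); f=lambda p:(np.array(p)+.5)/s-.5+[x0,y0]
    return f([M['m10']/M['m00'],M['m01']/M['m00']]),f(h[:,0]),f(cv2.boxPoints(cv2.minAreaRect(h)))
if __name__=='__main__':
    a,b=cv2.imread('pics/scene0.png'),cv2.imread('pics/top0.png')
    for k,(u,v) in seeds.items():
        ca,ha,_=blob(a,u);cb,hb,bx=blob(b,v)
        P,e=tri(('scene',ca),('top',cb))
        z={'slim':.104,'wide':.084,'square':.092,'stop':.063+.01}.get(k,.006)
        B=np.array([at('top',q,z) for q in bx]); E=np.diff(B[:3],axis=0)[:,:2]
        print(k,ca.round(1),cb.round(1),'P',P.round(4),'e %.4f'%e,'sides',np.linalg.norm(E,axis=1).round(4),'ang',np.degrees(np.arctan2(E[:,1],E[:,0])).round(1),'top@z',at('top',cb,z)[:2].round(4))
        cv2.polylines(b,[np.round(hb).astype(int)],True,(0,0,255),1)
    c=[cv2.resize(b[y:y+75,165:485],None,fx=2.5,fy=2.5,interpolation=cv2.INTER_CUBIC) for y in(120,195)]
    cv2.imwrite('pics/c1.png',np.vstack(c))
E
python3 meas.py
```

```text
slim [216.9 237.3] [431.  158.8] P [ 0.648  -0.1506  0.0952] e 0.0014 sides [0.0286 0.0334] ang [ -7.5 -96.3] top@z [ 0.6451 -0.1494]
wide [293.4 225.5] [360.8 155.8] P [6.439e-01 1.000e-04 7.310e-02] e 0.0001 sides [0.0548 0.0576] ang [ -10.  -100.9] top@z [0.6405 0.0007]
square [357.4 206.6] [298.5 149. ] P [0.6406 0.1392 0.0812] e 0.0021 sides [0.0445 0.0446] ang [ -75.6 -166. ] top@z [0.6375 0.1394]
stop [203.8 198. ] [424.7 243. ] P [ 0.47   -0.1674  0.0375] e 0.0083 sides [0.0224 0.0485] ang [ -31.6 -121.3] top@z [ 0.4654 -0.1554]
p_sq [312.1 178.3] [308.7 242.3] P [0.4448 0.0947 0.0044] e 0.0002 sides [0.0505 0.0502] ang [ -17.2 -107.7] top@z [0.4446 0.0947]
p_wide [369.3 169.8] [245.6 229. ] P [0.4584 0.2438 0.0042] e 0.0001 sides [0.0628 0.0635] ang [ -83.3 -171.8] top@z [0.4581 0.2434]
p_stop [415.7 161.8] [191.7 219.2] P [0.4663 0.3716 0.0049] e 0.0003 sides [0.0515 0.0264] ang [ -76.6 -164. ] top@z [0.4661 0.3711]
p_slim [412.7 217.4] [243.7 151.7] P [0.6427 0.2759 0.0043] e 0.0002 sides [0.0385 0.0387] ang [ -83.2 -171.7] top@z [0.6422 0.2755]
```

View pics/c1.png

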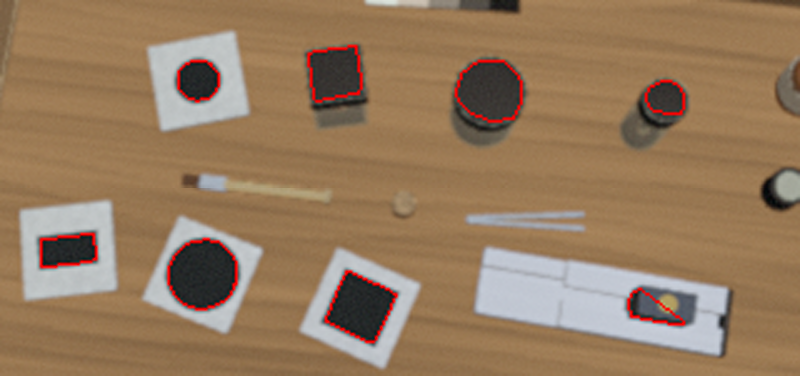

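The crop shows the marks and lids outlined well. The stop blob was caught only in part: the block's top is at crop (640–697, 287–326), with a yellow dot at (668,303). One refinement for the rail, the stop and the pad angles follows.

```bash
cat > m2.py <<'E'
from meas import *
a,b=cv2.imread('pics/scene0.png'),cv2.imread('pics/top0.png')
for k in('p_sq','p_wide','p_stop','p_slim'):
    out=[]
    for n,im,uv in(('scene',a,seeds[k][0]),('top',b,seeds[k][1])):
        c,h,_=blob(im,uv,120,True,30)
        w=np.array([at(n,q,.006)[:2] for q in h]).astype(np.float32)
        (cx,cy),s,ang=cv2.minAreaRect(w); out.append((round(cx,4),round(cy,4),np.round(s,3).tolist(),round(ang,1)))
    print(k,out)
for k in('slim','wide','square'):
    for th in(75,90):
        ca,cb=blob(a,seeds[k][0],th)[0],blob(b,seeds[k][1],th)[0]; P,e=tri(('scene',ca),('top',cb)); 
        s=[np.ptp(blob(im,uv,th)[1],axis=0).round(1) for im,uv in((a,seeds[k][0]),(b,seeds[k][1]))]
        print(k,th,P.round(4),round(e,4),s)
cr=lambda x,y:(x/2.5+165-.3,(y-187.5)/2.5+195-.3)
L=np.array([at('top',cr(*p),.027)[:2] for p in((566,262),(731,290),(721,355),(558,327))])
print('lip corners',L.round(4).tolist())
for i in(0,2):
    d=L[i]-L[i+1]; print(np.linalg.norm(d),np.degrees(np.arctan2(d[1],d[0])))
print('stop top',at('top',cr(668,305),.073).round(4))
h=[cv2.resize(a[165:225,165:285],None,fx=6,fy=6,interpolation=cv2.INTER_CUBIC),cv2.resize(b[212:268,350:470],None,fx=6,fy=6,interpolation=cv2.INTER_CUBIC)[:240]]
cv2.imwrite('pics/c2.png',np.vstack(h))
print('box corner',[at('top',(157,190),z).round(3) for z in(.05,.08)],at('scene',(508,216),0).round(3))
E
python3 m2.py
```

```text
p_sq [(0.4467, 0.094, [0.087, 0.089], 72.2), (0.4447, 0.0948, [0.088, 0.088], 72.5)]
p_wide [(0.46, 0.2428, [0.087, 0.09], 74.7), (0.4582, 0.2431, [0.088, 0.088], 74.6)]
p_stop [(0.4678, 0.3705, [0.09, 0.09], 13.4), (0.4661, 0.3708, [0.088, 0.088], 13.3)]
p_slim [(0.6438, 0.2746, [0.088, 0.088], 18.0), (0.6422, 0.2753, [0.088, 0.088], 18.0)]
slim 75 [ 0.6434 -0.1499  0.0897] 0.0012 [array([21.5, 21.8]), array([19.2, 19. ])]
slim 90 [ 0.6432 -0.1498  0.0894] 0.0014 [array([22. , 22.2]), array([19.8, 20. ])]
wide 75 [0.6402 0.001  0.0687] 0.0003 [array([30.8, 29.5]), array([27.5, 29. ])]
wide 90 [0.6401 0.0011 0.0681] 0.0003 [array([31.2, 30.8]), array([28.2, 29.8])]
square 75 [0.6375 0.139  0.078 ] 0.0008 [array([32.8, 28.2]), array([23.8, 25.5])]
square 90 [0.6375 0.139  0.0778] 0.0008 [array([33.8, 28.8]), array([24.2, 26.2])]
lip corners [[0.5047, -0.087], [0.4968, -0.2366], [0.4375, -0.231], [0.4451, -0.0848]]
0.14988199679962474 86.99002142595928
0.14639964577737333 -92.97073685569075
stop top [ 0.4701 -0.1705  0.073 ]
box corner [array([0.517, 0.447, 0.05 ]), array([0.512, 0.436, 0.08 ])] [0.703 0.491 0.   ]
```

View pics/c2.png

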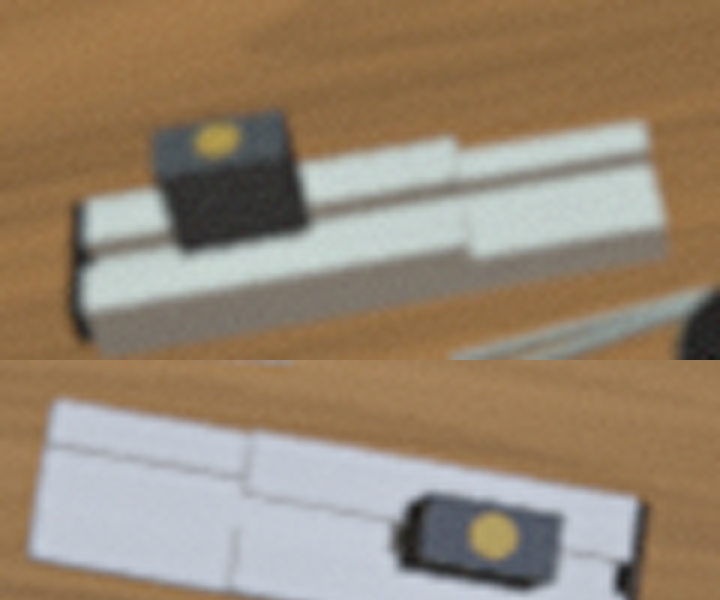

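Dot on the stop's top: scene crop (218,140), top crop (492,176 in the lower half). The rail's lips end at (245,440) in the lower half. Positions agree with the sizes given, so I start with the wide jar.

>>> jog_arm(
  deltas=[
    [[1,2.7,-4,0,0],[1,2.7,-4,0,0],[1,2.7,-4,0,0],[1,2.7,-4,0,0],[1,2.7,-4,0,0],[1,2.7,-4,0,0],[1,2.7,-4,0,0],[1,2.7,-4,0,0]],
  ],
  force=25,
)

```text
time_s: 1.1
tcp_pos: [0.4281, 0.3195, 0.2454]
eef_rot: [180.0, 0.0, -18.3]
contact_force: [0.6, 0.6, 0.2]
gripper_width: 0.0877
gripper_force: 0.0
```

>>> jog_arm(
  deltas=[
    [[1,2.7,-4,0,0],[1,2.7,-4,0,0],[1,2.7,-4,0,0],[1,2.7,-4,0,0],[1,2.7,-4,0,0],[1,2.7,-4,0,0],[1,2.7,-4,0,0],[1,2.5,-4,0,0]],
  ],
)

```text
time_s: 2.1
tcp_pos: [0.6422, -0.0005, 0.2451]
eef_rot: [180.0, 0.0, -18.3]
contact_force: [0.5, 0.5, -0.3]
gripper_width: 0.0876
gripper_force: 0.0
```

```bash
python3 -c "
from h import *
P,e=tri(('scene',(200.9,187.9)),('top',(431.6,240.9))); print(P,e)
for q in ((218.6,231),):print(at('scene',q,.027))
print('rail ends scene', at('scene',(165+455/6,165+140/6),.027), at('scene',(165+468/6,165+225/6),.027), r.get_state()['tcp_pos'])"
```

```text
[ 0.47189324 -0.17031033  0.0721143 ] 0.0006548451247365902
[ 0.57025311 -0.15099149  0.027     ]
rail ends scene [ 0.45107975 -0.08402594  0.027     ] [ 0.50019731 -0.08655728  0.027     ] [ 6.42150835e-01 -4.92569936e-04  2.45078486e-01]
```

>>> jog_arm(
  deltas=[
    [[1,0,0.15,-4,0],[1,0,0,-4,0],[1,0,0,-4,0],[1,0,0,-3,0],[1,0,0,-2.5,0],[0.3,0,0,0,0],[0.3,0,0,0,0],[0,0,0,0,0]],
  ],
)

```text
time_s: 3.1
tcp_pos: [0.6422, 0.0024, 0.072]
eef_rot: [-180.0, -0.1, -18.3]
contact_force: [-0.2, 0.0, -0.5]
gripper_width: 0.0634
gripper_force: 25.1
```

>>> jog_arm(
  deltas=[
    [[0,0,0,0,0],[0,0,0,0,0],[0,0,0,0,0],[0,0,0,0,0]],
  ],
)

```text
time_s: 3.6
tcp_pos: [0.6423, 0.0024, 0.072]
eef_rot: [-180.0, -0.1, -18.2]
contact_force: [-1.7, -1.5, 7.0]
gripper_width: 0.0634
gripper_force: 25.0
```

>>> jog_arm(
  deltas=[
    [[0,0,0,2,0],[0,0,0,4,0],[0,0,0,4,0],[0,-1.3,2.1,2,0],[0,-3,4,0,0],[0,-3,4,0,0],[0,-3,4,0,0],[0,-3,4,0,0]],
  ],
)

```text
time_s: 4.6
tcp_pos: [0.5071, 0.1847, 0.1905]
eef_rot: [-180.0, 0.0, -18.3]
contact_force: [0.8, 0.2, -2.1]
gripper_width: 0.0637
gripper_force: 25.0
```

>>> jog_arm(
  deltas=[
    [[0,-3,4,0,0],[0,-2,2,0,0],[0,0,0,0,0],[0,0,0,-3,0],[0,0,0,-3,0],[0,0,0,-2.5,0],[0,0,0,-1.5,0],[0,0,0,-0.7,0]],
  ],
)

```text
time_s: 5.6
tcp_pos: [0.4587, 0.2431, 0.0829]
eef_rot: [180.0, 0.0, -18.3]
contact_force: [0.5, 0.4, -2.1]
gripper_width: 0.0638
gripper_force: 25.0
```

>>> jog_arm(
  deltas=[
    [[0,0,0,-0.3,0],[0,0,0,-0.2,0],[0,0,0,0,0],[0,0,0,0,0]],
  ],
)

```text
time_s: 6.1
tcp_pos: [0.4588, 0.2436, 0.079]
eef_rot: [-180.0, -0.0, -18.3]
contact_force: [0.5, -1.0, -2.3]
gripper_width: 0.0636
gripper_force: 25.0
```

>>> jog_arm(
  deltas=[
    [[0,0,0,-0.1,0],[0,0,0,0,0],[0,0,0,0,0]],
  ],
)

```text
time_s: 6.48
tcp_pos: [0.4588, 0.2437, 0.078]
eef_rot: [-180.0, -0.0, -18.3]
contact_force: [-2.0, 0.2, 3.4]
gripper_width: 0.0636
gripper_force: 25.0
```

>>> jog_arm(
  deltas=[
    [[0,0,0,-0.1,0],[0,0,0,0,0],[0,0,0,0,0]],
  ],
)

```text
time_s: 6.85
tcp_pos: [0.4588, 0.2436, 0.0779]
eef_rot: [-180.0, -0.0, -18.2]
contact_force: [-5.6, -2.3, 14.4]
gripper_width: 0.0635
gripper_force: 25.0
```

>>> jog_arm(
  deltas=[
    [[0,0,0,0.1,0],[0.7,0,0,0,0],[1,0,0,0,0],[1,0,0,0,0],[1,0,0,2,0],[1,0,0,4,0],[1,0,0,4,0],[1,2,-1,2,0]],
  ],
)

```text
time_s: 7.85
tcp_pos: [0.4789, 0.2343, 0.2001]
eef_rot: [-179.8, -0.1, -18.2]
contact_force: [0.4, -0.0, -1.0]
gripper_width: 0.0878
gripper_force: 0.0
```

>>> jog_arm(
  deltas=[
    [[1,4,-2.3,0,0.15],[1,4,-2.3,0,0.15],[1,4,-2.3,0,0.15],[1,4,-2.4,0,0.12],[1,0,0,0,0],[1,0,0,0,0]],
  ],
)

```text
time_s: 8.6
tcp_pos: [0.6383, 0.1401, 0.1969]
eef_rot: [180.0, 0.1, 14.3]
contact_force: [-0.8, -0.3, 1.2]
gripper_width: 0.0874
gripper_force: 0.0
```

```bash
python3 -c "
from h import *
b=save('top','t1.png'); a=save('scene','s1.png')
c=lambda im,x,y,w,h,s:cv2.resize(im[y:y+h,x:x+w],None,fx=s,fy=s,interpolation=cv2.INTER_CUBIC)
cv2.imwrite('pics/c3.png',np.vstack([c(b,170,120,200,75,4),c(b,170,195,200,75,4)]))
s=r.get_state();print(s['tcp_pos'],s['eef_rot'],s['gripper_width'])"
```

```text
[0.63794819 0.1408439  0.19752854] [-1.79997195e+02  1.55736992e-02  1.43938120e+01] 0.08745906577967928
```

View pics/c3.png

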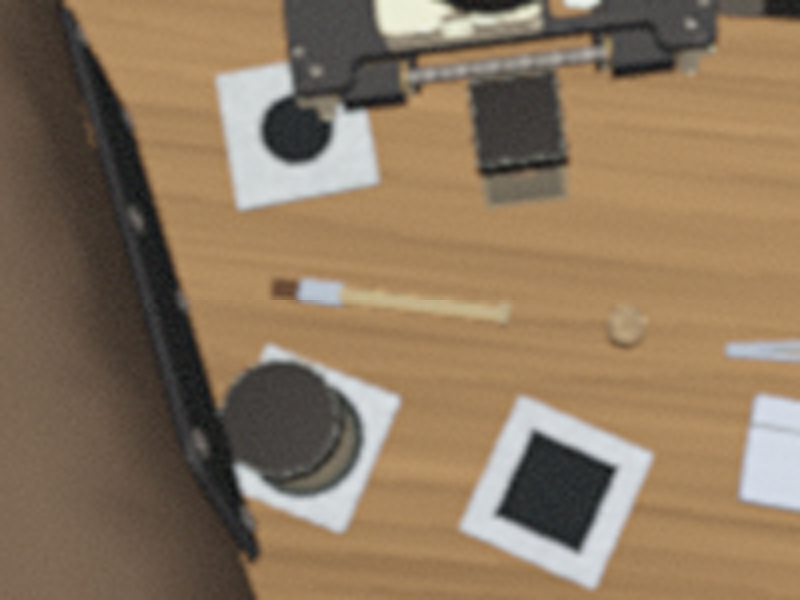

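The wide jar stands upright on its pad, with its lid at crop (283,418). The square jar at (518,122) lies under the jaws and lines up with them.

>>> jog_arm(
  deltas=[
    [[1,0,-0.1,-4,0],[1,0,0,-4,0],[1,0,0,-3,0],[1,0,0,-1.2,0],[0,0,0,0,0],[0,0,0,0,0],[0,0,0,0,0],[0,0,0,0,0]],
  ],
)

```text
time_s: 9.7
tcp_pos: [0.6389, 0.1396, 0.0764]
eef_rot: [-180.0, -0.1, 14.4]
contact_force: [0.2, -0.3, 0.8]
gripper_width: 0.0532
gripper_force: 0.0
```

```bash
python3 -c "
from h import *
s=r.get_state();print(s['tcp_pos'],s['eef_rot'],s['gripper_width'],s['gripper_force'],at('top',(240.5,224.3),.09))"
```

```text
[0.63890808 0.13960091 0.07643376] [-1.79982850e+02 -7.44113522e-02  1.43893695e+01] 0.053208279088090296 0.0 [0.45684188 0.24153188 0.09      ]
```

>>> jog_arm(
  deltas=[
    [[0,0,0,0,0],[0,0,0,0,0],[0,0,0,0,0],[0,0,0,0,0]],
  ],
)

```text
time_s: 10.2
tcp_pos: [0.639, 0.1394, 0.0763]
eef_rot: [180.0, -0.1, 14.4]
contact_force: [-0.7, -1.2, 6.2]
gripper_width: 0.0505
gripper_force: 24.9
```

>>> jog_arm(
  deltas=[
    [[0,0,0,2,0],[0,0,0,4,0],[0,0,0,4,0],[0,-1.3,-0.5,2,0],[0,-4,-0.9,0,-0.14],[0,-4,-0.9,0,-0.14],[0,-4,-0.9,0,-0.14],[0,-4,-0.9,0,-0.14]],
  ],
)

```text
time_s: 11.2
tcp_pos: [0.4627, 0.0973, 0.1941]
eef_rot: [179.9, 0.1, -18.0]
contact_force: [-0.0, 0.3, -2.8]
gripper_width: 0.0496
gripper_force: 24.9
```

>>> jog_arm(
  deltas=[
    [[0,-2.05,-0.4,0,0],[0,0,0,0,0],[0,0,0,0,0],[0,0,0,-3,0],[0,0,0,-3,0],[0,0,0,-2.5,0],[0,0,0,-1.5,0],[0,0,0,-0.6,0]],
  ],
)

```text
time_s: 12.2
tcp_pos: [0.4449, 0.0941, 0.0882]
eef_rot: [179.9, 0.1, -17.7]
contact_force: [0.8, -0.1, -3.5]
gripper_width: 0.0502
gripper_force: 24.9
```

>>> jog_arm(
  deltas=[
    [[0,0,0,-0.4,0],[0,0,0,0,0],[0,0,0,0,0],[0,0,0,0,0]],
  ],
)

```text
time_s: 12.7
tcp_pos: [0.4453, 0.0947, 0.086]
eef_rot: [-180.0, -0.0, -17.7]
contact_force: [-0.3, 0.5, -3.0]
gripper_width: 0.0501
gripper_force: 24.9
```

>>> jog_arm(
  deltas=[
    [[0,0,0,-0.25,0],[0,0,0,0,0],[0,0,0,0,0]],
  ],
)

```text
time_s: 13.08
tcp_pos: [0.445, 0.0944, 0.083]
eef_rot: [180.0, 0.0, -17.7]
contact_force: [0.4, 0.3, -2.6]
gripper_width: 0.0501
gripper_force: 24.9
```

>>> jog_arm(
  deltas=[
    [[0,0,0,-0.1,0],[0,0,0,0,0],[0,0,0,0,0]],
  ],
)

```text
time_s: 13.45
tcp_pos: [0.4452, 0.0945, 0.0822]
eef_rot: [-180.0, -0.0, -17.7]
contact_force: [0.2, 0.1, -0.3]
gripper_width: 0.0502
gripper_force: 24.9
```

>>> jog_arm(
  deltas=[
    [[0.5,0,0,0,0],[1,0,0,0,0],[1,0,0,0,0],[1,0,0,0,0],[1,0,0,2,0],[1,0,0,4,0],[1,0,0,4,0],[1,2,-2.4,2,0]],
  ],
)

```text
time_s: 14.45
tcp_pos: [0.4656, 0.0714, 0.2047]
eef_rot: [-179.8, -0.1, -17.5]
contact_force: [0.1, 0.2, 0.1]
gripper_width: 0.0875
gripper_force: 0.0
```

>>> jog_arm(
  deltas=[
    [[1,3,-3.7,0,0],[1,3,-3.7,0,0],[1,3,-3.7,0,0],[1,3,-3.7,0,0],[1,3,-3.7,0,0],[1,3,-3.5,0,0],[1,0,0,0,0],[1,0,0,0,0]],
  ],
)

```text
time_s: 15.45
tcp_pos: [0.6447, -0.1497, 0.2014]
eef_rot: [180.0, 0.1, -17.7]
contact_force: [-0.3, 1.0, 0.6]
gripper_width: 0.0878
gripper_force: 0.0
```

```bash
python3 -c "
from h import *
b=save('top','t2.png')
c=lambda im,x,y,w,h,s:cv2.resize(im[y:y+h,x:x+w],None,fx=s,fy=s,interpolation=cv2.INTER_CUBIC)
cv2.imwrite('pics/c4.png',c(b,200,110,270,160,2.9))
s=r.get_state();print(s['tcp_pos'],s['eef_rot'],s['gripper_width'])"
```

```text
[ 0.64456215 -0.14919395  0.20179512] [ 1.79998413e+02  3.96416573e-02 -1.76925159e+01] 0.08764359600249233
```

View pics/c4.png

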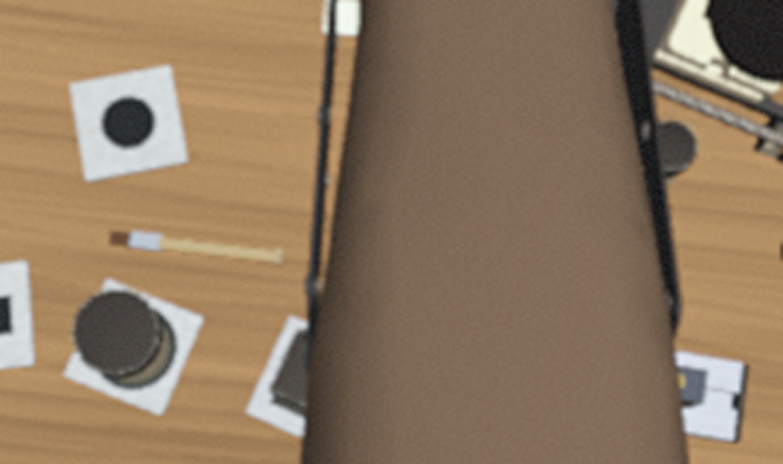

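The wide jar at (118,333) and the square jar at (295,370) stand on their pads; the slim jar's lid at (675,147) is below the jaws. Next I grip the slim jar.

>>> jog_arm(
  deltas=[
    [[1,0,0,-4,0],[1,0,0,-4,0],[1,0,0,-2.5,0],[1,0,0,-1.2,0],[0.2,0,0,0,0],[-0.3,0,0,0,0],[-0.3,0,0,0,0],[-0.3,0,0,0,0]],
  ],
)

```text
time_s: 16.5
tcp_pos: [0.6454, -0.1496, 0.0859]
eef_rot: [-180.0, -0.1, -17.7]
contact_force: [0.7, 1.1, 0.0]
gripper_width: 0.0533
gripper_force: 0.0
```

>>> jog_arm(
  deltas=[
    [[-0.3,0,0,0,0],[-0.3,0,0,0,0],[-0.3,0,0,0,0],[-0.3,0,0,0,0],[-0.3,0,0,0,0],[-0.3,0,0,0,0]],
  ],
)

```text
time_s: 17.25
tcp_pos: [0.6452, -0.1496, 0.0852]
eef_rot: [180.0, -0.0, -17.7]
contact_force: [0.1, -0.3, 3.0]
gripper_width: 0.0396
gripper_force: 25.0
```

>>> jog_arm(
  deltas=[
    [[-0.3,0,0,2,0],[-0.3,0,0,3,0],[-0.3,0,2,3,0],[-0.3,0,4,0,0],[-0.3,0,4,0,0],[-0.3,0,4,0,0],[-0.3,0,4,0,0],[-0.3,0,4,0,0]],
  ],
)

```text
time_s: 18.25
tcp_pos: [0.6445, 0.0718, 0.1644]
eef_rot: [180.0, 0.1, -17.7]
contact_force: [0.6, -0.0, -1.3]
gripper_width: 0.0397
gripper_force: 25.0
```

>>> jog_arm(
  deltas=[
    [[-0.3,0,4,0,0],[-0.3,0,4,0,0],[-0.3,0,4,0,0],[-0.3,0,4,0,0],[-0.3,-0.2,2.5,0,0],[-0.3,0,1.95,0,0],[-0.3,0,0,0,0],[-0.3,0,0,0,0]],
  ],
)

```text
time_s: 19.25
tcp_pos: [0.643, 0.2743, 0.1649]
eef_rot: [180.0, 0.0, -17.7]
contact_force: [-0.0, -0.2, -1.6]
gripper_width: 0.0395
gripper_force: 25.0
```

>>> jog_arm(
  deltas=[
    [[-0.3,0,0,-3,0],[-0.3,0,0,-2,0],[-0.3,0,0,-1.2,0],[-0.3,0,0,-0.8,0],[-0.3,0,0,-0.2,0],[-0.3,0,0,0,0],[-0.3,0,0,0,0]],
  ],
)

```text
time_s: 20.12
tcp_pos: [0.6434, 0.2752, 0.0938]
eef_rot: [-180.0, -0.0, -17.7]
contact_force: [-0.5, 0.1, -0.8]
gripper_width: 0.0397
gripper_force: 25.0
```

Target is about 0.0912.

>>> jog_arm(
  deltas=[
    [[-0.3,0,0,-0.2,0],[-0.3,0,0,0,0],[-0.3,0,0,0,0]],
  ],
)

```text
time_s: 20.5
tcp_pos: [0.6432, 0.2751, 0.0913]
eef_rot: [-180.0, -0.0, -17.7]
contact_force: [-0.1, 0.8, 0.1]
gripper_width: 0.0392
gripper_force: 25.0
```

>>> jog_arm(
  deltas=[
    [[-0.3,0,0,-0.1,0],[-0.3,0,0,0,0],[-0.3,0,0,0,0]],
  ],
)

```text
time_s: 20.88
tcp_pos: [0.6434, 0.2751, 0.0912]
eef_rot: [-180.0, -0.1, -17.7]
contact_force: [-1.4, -0.3, 6.0]
gripper_width: 0.0395
gripper_force: 25.0
```

>>> jog_arm(
  deltas=[
    [[-0.3,0,0,0.1,0],[0.3,0,0,0,0],[0.8,0,0,0,0],[0.8,0,0,0,0],[0.8,0,0,0,0],[0.8,0,0,3,0],[0.8,0,0,4,0],[0.8,0,0,5,0]],
  ],
)

```text
time_s: 21.88
tcp_pos: [0.6425, 0.2746, 0.2113]
eef_rot: [179.9, 0.1, -17.7]
contact_force: [1.7, 0.5, 0.2]
gripper_width: 0.0789
gripper_force: 0.0
```

>>> jog_arm(
  deltas=[
    [[0.8,-1,-2.5,0,-0.1],[0.8,-1.5,-4,0,-0.14],[0.8,-1.5,-4,0,-0.14],[0.8,-1.5,-4,0,-0.14],[0.8,-1.6,-4,0,-0.14],[0.8,-1.6,-4,0,-0.14],[0.8,-1.6,-4,0,-0.14],[0.8,-1.6,-4,0,-0.14]],
  ],
)

```text
time_s: 22.88
tcp_pos: [0.5234, -0.0312, 0.2113]
eef_rot: [-180.0, 0.0, -79.8]
contact_force: [0.3, 0.2, -0.4]
gripper_width: 0.0787
gripper_force: 0.0
```

>>> jog_arm(
  deltas=[
    [[0.6,-1.6,-4,0,-0.14],[0.4,-1.6,-4,0,-0.094],[0.2,-1,-4,0,0],[0.2,-1,-2,0,0],[0.2,0,0,0,0],[0.2,0,0,0,0]],
  ],
)

```text
time_s: 23.62
tcp_pos: [0.4723, -0.1698, 0.2112]
eef_rot: [-180.0, 0.0, -93.0]
contact_force: [0.6, 0.2, -0.2]
gripper_width: 0.0525
gripper_force: 0.0
```

```bash
cat > v.py <<'E'
from h import *
import sys
b=save('top',sys.argv[1]+'t.png');a=save('scene',sys.argv[1]+'s.png')
c=lambda im,x,y,w,h,s:cv2.resize(im[y:y+h,x:x+w],None,fx=s,fy=s,interpolation=cv2.INTER_CUBIC)
cv2.imwrite('pics/'+sys.argv[1]+'c.png',np.vstack([c(b,160,120,320,150,1.8),c(a,160,120,320,180,1.8)]))
s=r.get_state();print(s['tcp_pos'],s['eef_rot'],s['gripper_width'])
E
python3 v.py d
```

```text
[ 0.47245166 -0.1694126   0.21110475] [-1.79988185e+02  2.92152854e-03 -9.29328373e+01] 0.05259626191401729
```

View pics/dc.png

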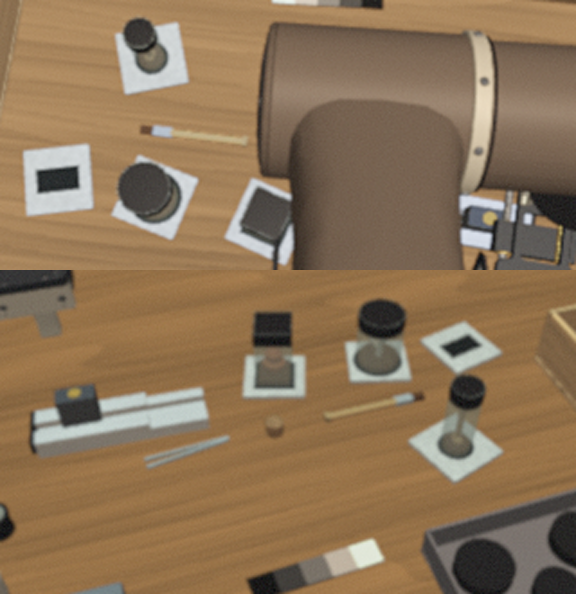

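All three jars stand centred on their pads (scene crop: square (274,370), wide (380,345), slim (457,430)). The stop at (78,400) is unmoved. Next I lower and grip the stop.

>>> jog_arm(
  deltas=[
    [[0.2,0,0,-4,0],[0.2,0,0,-4,0],[0.2,0,0,-4,0],[0.2,0,0,-2.5,0],[0.2,0,0,-0.9,0],[0.2,0,0,0,0],[-0.6,0,0,0,0],[-0.6,0,0,0,0]],
  ],
  force=20,
)

```text
time_s: 24.72
tcp_pos: [0.4728, -0.17, 0.0581]
eef_rot: [-179.9, 0.0, -93.0]
contact_force: [-0.4, 0.5, 0.2]
gripper_width: 0.038
gripper_force: 0.0
```

>>> jog_arm(
  deltas=[
    [[-0.6,0,0,0,0],[-0.6,0,0,0,0],[-0.6,0,0,0,0],[-0.6,0,0,0,0],[-0.6,0,0,0,0],[-0.6,0,0,0,0],[-0.6,0,0,0,0]],
  ],
)

```text
time_s: 25.6
tcp_pos: [0.4724, -0.1701, 0.0576]
eef_rot: [-180.0, -0.0, -93.0]
contact_force: [-1.4, 1.2, 6.4]
gripper_width: 0.026
gripper_force: 20.0
```

>>> jog_arm(
  deltas=[
    [[-0.6,0,0,0.1,0],[-0.6,0.05,1,0,0],[-0.6,0.05,1,0,0],[-0.6,0.05,1,0,0],[-0.6,0.05,1,0,0],[-0.6,0,0,0,0]],
  ],
)

```text
time_s: 26.35
tcp_pos: [0.4742, -0.1292, 0.0581]
eef_rot: [-180.0, -0.0, -92.9]
contact_force: [0.1, -0.3, -1.8]
gripper_width: 0.0256
gripper_force: 20.0
```

>>> jog_arm(
  deltas=[
    [[-0.6,0.05,1,0,0],[-0.6,0.05,1,0,0],[-0.6,0.05,1,0,0],[-0.6,0.05,1,0,0],[-0.6,0,0,0,0]],
  ],
)

```text
time_s: 26.98
tcp_pos: [0.4762, -0.0893, 0.0581]
eef_rot: [-180.0, 0.0, -92.9]
contact_force: [-0.7, -0.4, -0.3]
gripper_width: 0.0259
gripper_force: 20.0
```

>>> jog_arm(
  deltas=[
    [[-0.6,0.05,1,0,0],[-0.6,0.05,1,0,0],[-0.6,0.05,1,0,0],[-0.6,0.05,1,0,0],[-0.6,0,0.2,0,0],[-0.6,0,0,0,0],[-0.6,0,0,0,0]],
  ],
)

```text
time_s: 27.85
tcp_pos: [0.4783, -0.048, 0.0581]
eef_rot: [-180.0, 0.0, -93.0]
contact_force: [0.8, 0.4, -1.2]
gripper_width: 0.0256
gripper_force: 20.0
```

```bash
python3 v.py e
```

```text
[ 0.47831098 -0.04813077  0.05813355] [-1.79971346e+02  1.25717489e-02 -9.29994573e+01] 0.025896157495845343
```

View pics/ec.png

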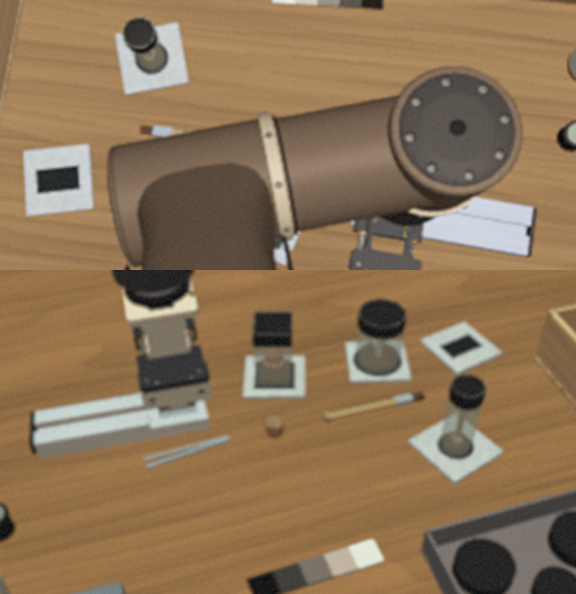

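The gripper holds the stop over the open end (scene crop (175,385)), so I lift slowly first.

>>> jog_arm(
  deltas=[
    [[-0.6,0,0,0.5,0],[-0.6,0,0,1,0],[-0.6,0,0,1,0],[-0.6,0,0,0,0]],
  ],
)

```text
time_s: 28.45
tcp_pos: [0.4783, -0.048, 0.0841]
eef_rot: [-179.9, 0.0, -93.0]
contact_force: [-0.5, -0.3, -1.6]
gripper_width: 0.0259
gripper_force: 20.0
```

>>> jog_arm(
  deltas=[
    [[-0.6,0,0,3,0],[-0.6,0,0,4,0],[-0.6,0,0,4,0],[-0.6,0,2,2,0],[-0.6,0,4,0,0.06],[-0.6,0,4,0,0.06],[-0.6,0,4,0,0.06],[-0.6,0,4,0,0.06]],
  ],
)

```text
time_s: 29.45
tcp_pos: [0.4775, 0.133, 0.2129]
eef_rot: [180.0, 0.0, -79.1]
contact_force: [0.4, -0.5, -0.7]
gripper_width: 0.0259
gripper_force: 20.0
```

>>> jog_arm(
  deltas=[
    [[-0.6,0,4,0,0.045],[-0.6,0,4,0,0],[-0.6,0,4,0,0],[-0.6,0,4,0,0],[-0.6,-0.5,4,0,0],[-0.6,-0.6,3.9,0,0],[-0.6,0,0,0,0],[-0.6,0,0,0,0]],
  ],
)

```text
time_s: 30.45
tcp_pos: [0.4666, 0.3705, 0.2125]
eef_rot: [179.9, -0.0, -76.6]
contact_force: [-0.2, -0.8, -0.7]
gripper_width: 0.0258
gripper_force: 20.0
```

>>> jog_arm(
  deltas=[
    [[-0.6,0,0,-3,0],[-0.6,0,0,-3,0],[-0.6,0,0,-2,0],[-0.6,0,0,-1.5,0],[-0.6,0,0,0,0],[-0.6,0,0,0,0]],
  ],
)

```text
time_s: 31.2
tcp_pos: [0.4676, 0.3711, 0.1189]
eef_rot: [-179.9, 0.0, -76.7]
contact_force: [-0.4, -0.2, -0.8]
gripper_width: 0.0261
gripper_force: 20.0
```

```bash
python3 v.py f
```

```text
[0.46746459 0.37138466 0.11910011] [-1.79923732e+02  6.15817624e-02 -7.66453964e+01] 0.02593484122035612
```

View pics/fs.png

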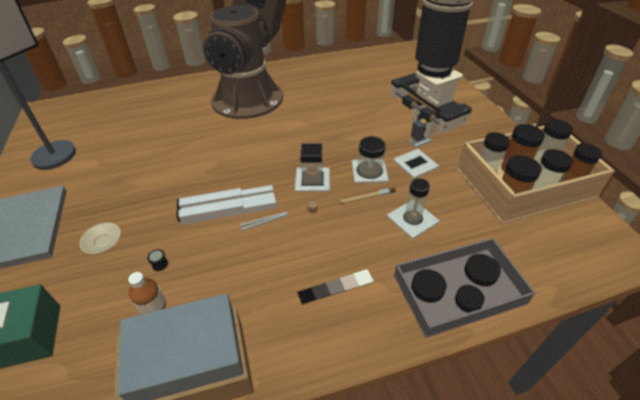

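The stop hangs upright over its pad at (418,130). Before lowering I check the gripper body's clearance to the basket corner at about (462,160).

```bash
python3 -c "
from h import *
for s,t in (((462,161),(152,186)),((463,178),(157,190))): print(tri(('scene',s),('top',t)))
# jar lid, nearest
print(tri(('scene',(495,141)),('top',(122,156))), tri(('scene',(526,136)),('top',(81,151))))
for q in [(.548,.436),(.566,.400)]:
  print(proj('scene',[*q,.1]),proj('scene',[*q,.165]))
"
python3 - <<'E'
import cv2,numpy as np
a=cv2.imread('pics/fs.png')[60:220,380:540];b=cv2.imread('pics/top0.png')[80:200,10:190]
cv2.imwrite('pics/g.png',np.hstack([cv2.resize(a,(480,480),interpolation=2),cv2.resize(cv2.copyMakeBorder(b,0,60,0,0,0),(320,320),interpolation=2)[:,:320].repeat(1,0) if 0 else cv2.copyMakeBorder(cv2.resize(b,(315,210),interpolation=2),0,270,0,0,0)]))
E
```

```text
(array([0.52815135, 0.46660754, 0.03265113]), np.float64(0.000744954178702619))
(array([ 0.53231104,  0.47885181, -0.02597081]), np.float64(0.005907690900884513))
(array([0.56942453, 0.50952486, 0.11539897]), np.float64(0.002366915348189505)) (array([0.5704967 , 0.59957859, 0.11161495]), np.float64(0.004035921384143242))
[461.9195899  146.49413491] [468.53148494 123.42794943]
[452.47486113 153.90662526] [458.79340567 130.65595465]
```

View pics/g.png

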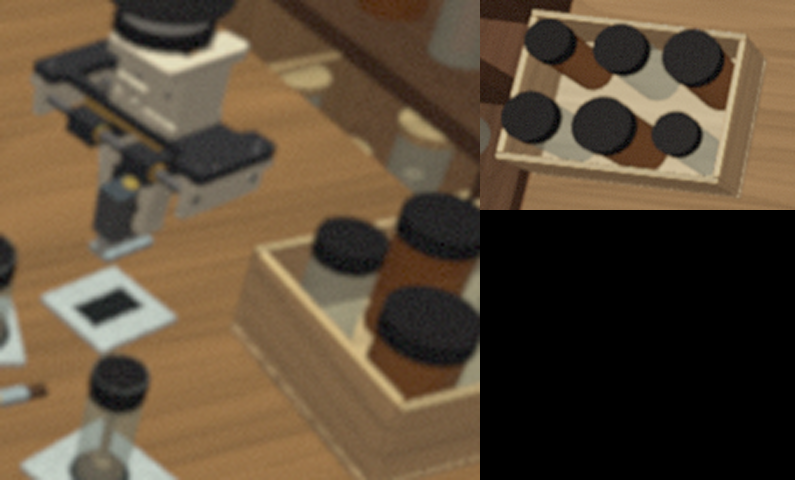

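The rim corner is at crop (260,247), about 0.07 m high, and the nearest basket jar is over 50 mm away. The gripper body's underside will be at about 0.10 m, so it is clear.

>>> jog_arm(
  deltas=[
    [[-0.6,0,0,-2,0],[-0.6,0,0,-2,0],[-0.6,0,0,-1.2,0],[-0.6,0,0,-0.6,0],[-0.6,0,0,-0.3,0],[-0.6,0,0,0,0],[-0.6,0,0,0,0]],
  ],
)

```text
time_s: 32.17
tcp_pos: [0.4673, 0.3712, 0.0576]
eef_rot: [-180.0, 0.0, -76.6]
contact_force: [-0.1, 0.3, -1.9]
gripper_width: 0.0255
gripper_force: 20.0
```

>>> jog_arm(
  deltas=[
    [[-0.6,0,0,-0.3,0],[-0.6,0,0,0,0],[-0.6,0,0,0,0]],
  ],
)

```text
time_s: 32.55
tcp_pos: [0.4671, 0.371, 0.0541]
eef_rot: [-180.0, -0.0, -76.7]
contact_force: [0.1, 0.1, -0.7]
gripper_width: 0.0262
gripper_force: 20.0
```

>>> jog_arm(
  deltas=[
    [[-0.6,0,0,-0.1,0],[-0.6,0,0,0,0],[-0.6,0,0,0,0]],
  ],
)

```text
time_s: 32.92
tcp_pos: [0.4672, 0.371, 0.0536]
eef_rot: [-180.0, 0.0, -76.6]
contact_force: [-2.7, -0.9, 6.0]
gripper_width: 0.0256
gripper_force: 20.0
```

Seated. Next I release, rise and back off.

>>> jog_arm(
  deltas=[
    [[-0.6,0,0,0.05,0],[0,0,0,0,0],[0.4,0,0,0,0],[0.4,0,0,0,0],[0.4,0,0,0,0],[0.4,0,0,3,0],[0.4,0,0,4,0],[0.4,0,0,4,0]],
  ],
)

```text
time_s: 33.92
tcp_pos: [0.467, 0.3708, 0.1646]
eef_rot: [180.0, -0.0, -76.6]
contact_force: [0.4, 0.2, 0.4]
gripper_width: 0.0617
gripper_force: 0.0
```

>>> jog_arm(
  deltas=[
    [[0.4,0,0,4,0],[0.4,0,0,4,0],[0.4,-2,3,0,0],[0.4,-3,4,0,0],[0.4,-3,4,0,0],[0.4,-3,4,0,0],[0.4,-3,4,0,0],[0.4,0,0,0,0]],
  ],
)

```text
time_s: 34.92
tcp_pos: [0.3248, 0.5633, 0.2428]
eef_rot: [180.0, -0.0, -76.5]
contact_force: [0.2, -0.7, -0.3]
gripper_width: 0.0613
gripper_force: 0.0
```

>>> jog_arm(
  deltas=[
    [[0.4,-3,4,0,0],[0.4,-3,4,0,0],[0.4,-2,2,0,0],[0.4,0,0,0,0]],
  ],
)

```text
time_s: 35.42
tcp_pos: [0.2459, 0.6616, 0.2428]
eef_rot: [180.0, -0.1, -76.6]
contact_force: [0.1, -0.4, -0.2]
gripper_width: 0.0612
gripper_force: 0.0
```

```bash
python3 v.py k
python3 - <<'E'
from h import *
b=cv2.imread('pics/kt.png');c=lambda x,y:cv2.resize(b[y:y+75,x:x+200],None,fx=4,fy=4,interpolation=cv2.INTER_CUBIC)
cv2.imwrite('pics/kz.png',np.vstack([c(160,125),c(160,195)]))
E
```

```text
[0.24727436 0.66039571 0.24335345] [ 1.79987271e+02 -4.16104586e-02 -7.66436098e+01] 0.06117221868570015
```

View pics/kz.png

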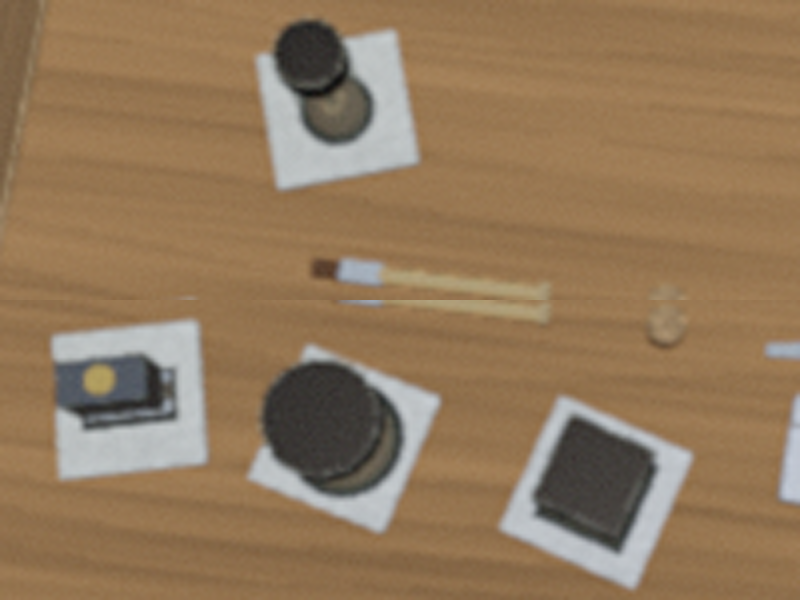

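View pics/kc.png

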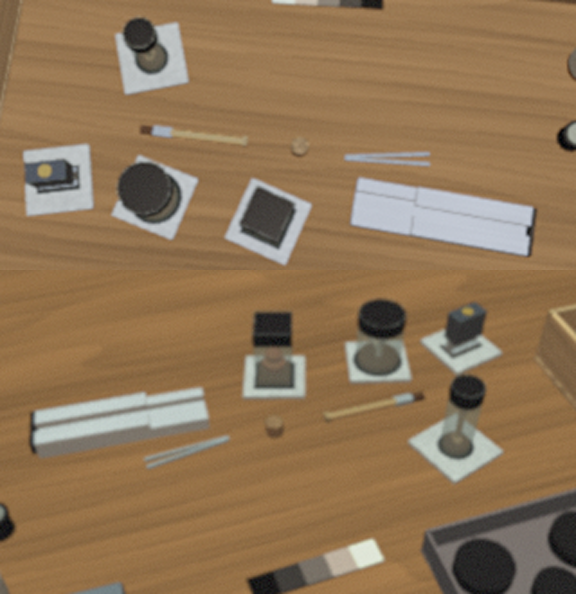

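All four stand upright and aligned on their pads. In the zoomed top view: slim lid (310,55), stop dot (98,380), wide (322,418), square (595,475). A last numeric check of the centres, then I hand in.

```bash
python3 -c "
from h import *
B=dict(slim=((310,55,125),.11,(.643,.275)),stop=((98,380,120),.069,(.467,.3707)),wide=((322,418,120),.09,(.459,.243)),sq=((597,474,120),.098,(.4455,.0944)))
ok=True
for k,((x,y,o),z,p) in B.items():
    d=at('top',(160+x/4-.4,o+y/4-.4),z)[:2]-p; print(k,(d*1000).round(1)); ok&=np.hypot(*d)<.007
print(ok)
if ok: print(r.close_job())"
```

```text
slim [-2.9 -1.4]
stop [-0.7  0.4]
wide [-1.8 -0.6]
sq [-1.8 -1.7]
True
the job is handed in; nothing more can be done
None
```

The job is handed in: all three jars and the stop stand upright and aligned on their pads, each measured within about 3.5 mm of centre, after about 36 s of robot time; no verdict was returned.

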